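# Set the contact gap with a blade gauge

### The job

Take the gauge with the narrow handle and the thin blade out of the rack and push its blade into the gap of the leaning setting jig until its collar rests on the jig. Let go of it, then slide the jig's moving jaw up against the blade, so that the gap is closed on it, and leave the gauge standing there, fully home. Leave the other gauge and the loose things around undisturbed.

Things in the scene. Friction and masses are not known exactly. Their poses are not given: they have to be found in the camera images.
- gauge_thin: gauge to use, 106 mm long, 0.12 kg. Origin: centre of blade tip; z from tip to handle, x across blade width, y across thickness (half turn about z looks the same). Steel blade 24 wide, 6 thick, round end, z = 0..50 mm; collar 36 (x) by 26 (y), z = 50..56; black handle 28 (x) by 14 (y), z = 56..106. Starts upright in a slot of the rack, hanging by its collar.
- gauge_thin_collar (a point): centre of the underside of the thin gauge's collar, 50 mm from the blade tip
- gauge_thick: the other gauge, which stays in the rack: the same, but its blade is 12 mm thick and its handle 46 mm wide (x)
- rack: fixed rack, 70 by 186 mm, 66 mm high, origin under its centre. Slots of 28 (x) by 16 (y) mm at y = -55 and +55 mm; either gauge may hang in either slot, handle up, axes parallel to the rack's (so its handle is gripped along the rack's y), blade tip 16 mm above the worktop.
- jig_head: head of the fixed jig, leaning 30 degrees. Origin: mid-width of the gap's mouth at the edge of the fixed jaw, 95 mm above the worktop; z points out of the gap, up and back toward the robot (blade goes in along -z); x across the gap's width (27 mm between two cheeks); y across the opening: fixed jaw's face at y = 0 (jaw lies toward +y), moving jaw's face at y = -(0.020 - jaw).
- jig: the whole fixed jig; origin on the worktop under the head's origin, z up, x and y level, y as the head's. Base plate 120 by 160 mm: x = -40..80, y = -115..45 mm. Head 51 mm wide (x); cheeks 12 mm thick, from y = 0 to -92 mm. Cheeks and fixed jaw (26 mm thick) are flush in the mouth plane and carry the collar; the gap is 57 mm deep, deeper than the blade.
- jaw (a joint): travel of the moving jaw toward the fixed jaw, in m: 0 is fully open (gap 20 mm), gap = 0.020 - jaw; closed on the thin blade it reads 0.014. It slides along +y of jig_head, stays where left, takes about 3 N to push.
- jaw_tab (a point): on the moving jaw's upright tab: middle of the top edge of its outer (-y) face. Tab 26 mm wide (x of jig_head), 10 mm thick (from here toward +y), 33 mm high above the mouth plane (along z of jig_head). Pushing its outer face toward +y closes the jaw. This face is 60 mm from the jaw's gap face.
- solder_reel: blue and white reel of solder, diameter 57 mm, 37 mm high, loose; origin under its centre
- flux_bottle: small white bottle with red nozzle, diameter 36 mm, 100 mm high, loose; origin under its centre
- tip_tinner: small round light tin, diameter 36 mm, 18 mm high, loose; origin under its centre
- driver_red: screwdriver with red handle, 160 mm long, 15 mm thick, loose, lying; origin under its centre
- side_cutter: side cutters with red handles, 118 mm long, 38 mm wide, 12 mm high, loose, lying; origin under its centre

How it is judged (in metres and radians):
On the way:
1. the thin gauge's blade is in the gap with its collar on the jig (3 mm), while the jaw is still open (gap over 9 mm) (z of gauge_thin_collar in the frame of jig_head between -0.003 and 0.003 m and x of gauge_thin_collar in the frame of jig_head between -0.004 and 0.004 m and y of gauge_thin_collar in the frame of jig_head between -0.019 and 0 m and angle between the z axis of gauge_thin and the z axis of jig_head, either way round below 0.12 rad and angle between the x axis of gauge_thin and the x axis of jig_head, either way round below 0.25 rad and value of joint jaw below 0.011 m), for 0.2 s.
At the end, for the whole second after the job is handed in: Thin gauge at rest in the gap: collar within 3 mm of the mouth plane and 4 mm of mid-width, axis within 0.12 rad of the gap's, blade within 0.25 rad of lying along the jaws; jaw closed on the blade (reads 0.0125 to 0.0155: gap within 1.5 mm of its 6 mm) (z of gauge_thin_collar in the frame of jig_head between -0.003 and 0.003 m and x of gauge_thin_collar in the frame of jig_head between -0.004 and 0.004 m and y of gauge_thin_collar in the frame of jig_head between -0.019 and 0 m and angle between the z axis of gauge_thin and the z axis of jig_head, either way round below 0.12 rad and angle between the x axis of gauge_thin and the x axis of jig_head, either way round below 0.25 rad and value of joint jaw between 0.0125 and 0.0155 m and linear speed of gauge_thin below 0.01 m/s); the robot touches nothing.
It fails at once if the thick gauge is moved by more than 20 mm (distance of gauge_thick from where it was at the start of the episode above 0.02 m).
It fails at once if a loose bystander is moved by more than 30 mm (distance of any of solder_reel, flux_bottle, tip_tinner, driver_red, side_cutter from where it was at the start of the episode above 0.03 m).
It also fails if it takes over 48 s, if anything falls off the work surface, if the arm or the gripper's body presses on something with over 40 N, if the wrist force passes 120 N, or if a joint passes its speed limit or range.

### The arm

A 6-joint arm with a two-finger parallel gripper is mounted at the origin on a cart in front of the work surface, level with it; the furniture and walls round the work are solid. World frame = base frame: x ahead of the robot, y to its left, z up, the work surface at z = 0. Lengths are in mm, angles in degrees, forces in N, time in s.
With the tool pointing down it reaches from about 350 to 850 mm from the base axis. Payload 8.1 kg.
Tool frame: the origin (TCP) lies midway between the tips of the shut fingers; the grasp point (between the pads) lies 19 mm behind it; z points along the fingers, y is the line along which they close (so a half turn about z gives the same grasp; the last joint's range is limited). The gripper opens to 85 mm and grips with 20 to 120 N. Pads are 22 mm wide; open, the fingers measure 114 mm over their backs; the gripper's body (76 mm by 85 mm) begins 54 mm behind the grasp point. The pads swing forward as they close: fully open they stand 13 mm farther back than shut.
Start: joints at [67.529, 7.471, 85.268, -0, 87.261, -4.893], TCP at [181.184, 571.994, 231.292] pointing down, gripper open.
Joint ranges: [-169.43, 169.43], [-51.17, 129.36], [1.28, 143.12], [-76.62, 256.62], [0, 156.53], [-152.29, 152.29]. Speed limits (degrees/s): [136.94, 136.94, 159.86, 180, 180, 180].

### API

Orientations are given as [roll, pitch, yaw] about the fixed x, y, z axes, in that order (R = Rz(yaw) Ry(pitch) Rx(roll)).
In Python, from bench import r, cams gives the robot as it stands (r), with the cameras (cams).
- The arm moves only by the shell command python3 steer.py 'ROWS' [FORCE]. ROWS is a JSON list of rows, 1 to 8 of them, each written [[rx, ry, rz], [dx, dy, dz], opening]: a rotation vector rx, ry, rz in a scale on which 1.0 is 60 degrees, then dx, dy, dz in fractions of the full range, 1 being 1000 mm, then the finger opening in mm; each row is the pose to reach, as a shift and turn from the pose commanded when the command began, along the tool's axes at that moment; what a row does not reach only later rows make up. A row lasts 1/8 s, in which the tool goes at most 62.5 mm and 10.7 degrees, less where a joint would pass 70% of its speed; a pose out of reach is approached as far as the arm can. The fingers move at their own pace and stop on an object; FORCE is the grip in N (left out, the last holds). Time passes only in rows, so rows that do not move let the fingers close. It prints the time, the measured TCP pose, the force, the opening and the grip force at its end. A shift or turn number past 1, either way, is cut back to 1. Input that does not fit is refused with a message, and nothing moves.
- r.sense(): the state, without advancing time (a new reading comes with each control period).
- cams.snapshot(name): name is "side" or "top"; returns a dict with "pixels" (384x512x3 uint8, blue, green, red), "fx", "fy", "cx", "cy" (pixels), "pose" (4x4, takes a point from camera to world coordinates). Camera axes: x right, y up, looking along -z (the intrinsics and any distortion apply to the point x, -y, -z); pixel columns grow to the right and rows downward; lengths in mm; the calibration is good to about 2 mm. A picture is of the moment at which its call begins. There is no depth.
- r.hand_in(): hands the job in; it is judged then, once.
The state is a dict: "time": time; "joint_pos": joint angles; "qd": joint speeds; "joint_efforts": joint torques, N m; "tool_pos": TCP position; "tcp_rot": TCP orientation; "ft_force": force on the tool from outside, world axes, zero at the start; "wrist_torque": the same for the moment, N m; "finger_gap": finger opening in mm; "grip_force": force on a finger pad.
Only numpy, scipy, OpenCV 4.12 (cv2) and the standard library are available. Lean on these libraries where they do the work, as an engineer would, in place of code of your own. Each camera call takes 0.05 s, during which the arm holds its last target. There are 200 camera calls.

## Working session

There is one attempt and no reset: what is moved stays moved. The work goes in short steps, Python scripts to look and compute and a shell command to move; the robot and the scene stay as the last step left them, time stands still between calls to the robot, and variables do not carry over. Pictures are saved under pics/ and viewed, at most 10 in all, crops included, and the job is handed in when it is done.

```bash
ls; mkdir -p pics
python3 - <<'E'
from bench import r, cams
import cv2
for n in("side","top"):
    s=cams.snapshot(n); cv2.imwrite(f"pics/{n}0.png",s["pixels"]); print(n,{k:v for k,v in s.items() if k!="pixels"})
print(r.sense())
E
```

```text
bench.py
pics
steer.py
side {'fx': 435.28124630042953, 'fy': 435.28124630042953, 'cx': 252.55402139533805, 'cy': 189.24591782727467, 'pose': array([[ 9.99749740e-01, -1.76469279e-02,  1.37493038e-02,
         4.97057078e+02],
       [ 2.17954923e-02,  6.29851605e-01, -7.76409629e-01,
        -9.89437768e+02],
       [ 5.04122370e-03,  7.76514998e-01,  6.30078601e-01,
         8.85443760e+02],
       [ 0.00000000e+00,  0.00000000e+00,  0.00000000e+00,
         1.00000000e+00]])}
top {'fx': 481.94643955003505, 'fy': 481.94643955003505, 'cx': 252.53483390039654, 'cy': 193.2177824392388, 'pose': array([[-2.84569313e-03,  9.97390634e-01, -7.21375419e-02,
         3.97234821e+02],
       [-9.99870360e-01, -3.98118127e-03, -1.56017056e-02,
        -4.09830876e+01],
       [-1.58481877e-02,  7.20837923e-02,  9.97272662e-01,
         1.36734349e+03],
       [ 0.00000000e+00,  0.00000000e+00,  0.00000000e+00,
         1.00000000e+00]])}
{'time': 0.1, 'joint_pos': array([ 6.75305880e+01,  7.51341877e+00,  8.53235817e+01,  5.51697662e-04,
        8.72612067e+01, -4.89295386e+00]), 'qd': array([ 0.07363117, -0.06580576, -0.09615309, -0.03442351, -0.01517648,
        0.00103546]), 'joint_efforts': array([ 1.61020813e-03, -5.70957720e+01, -5.01939690e+01, -6.96659208e-05,
        8.24944640e-03, -3.01557179e-05]), 'tool_pos': array([180.96986657, 571.53437908, 230.31663407]), 'tcp_rot': array([-1.79902198e+02, -8.92553058e-03,  1.62423507e+02]), 'ft_force': array([0.60104813, 0.12238079, 0.44588307]), 'wrist_torque': array([-0.01642404, -0.00262148,  0.07397899]), 'grip_force': 0.0, 'finger_gap': 85.56656838203003}
```

View pics/side0.png

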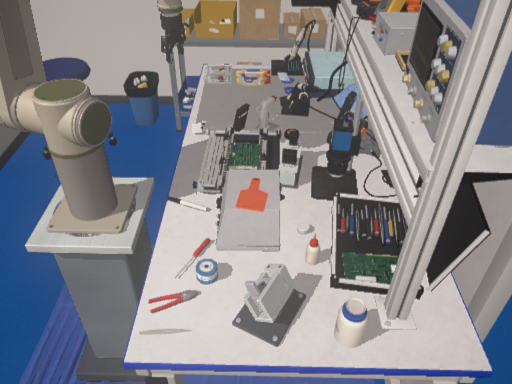

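View pics/top0.png

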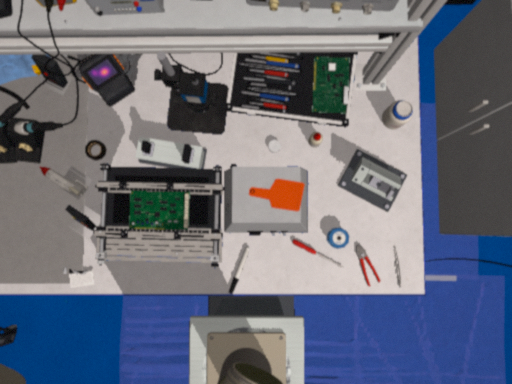

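The side view shows the jig at about (270,300) and the rack at (290,160). In the top view the jig is at (372,180) and the rack at (172,152). I'll zoom in on both.

Run:
```python
import cv2, numpy as np
s=cv2.imread("pics/side0.png");t=cv2.imread("pics/top0.png")
f=lambda im,x,y,w,h:cv2.resize(im[y:y+h,x:x+w],(400,300),interpolation=cv2.INTER_CUBIC)
# 80x60 -> x5 ; 100x75 -> x4
a=np.vstack([np.hstack([f(s,225,262,100,75),f(s,260,122,80,60)]),np.hstack([f(t,332,146,80,60),f(t,132,122,80,60)])])
cv2.imwrite("pics/z0.png",a)
```

```text
(no output)
```

View pics/z0.png

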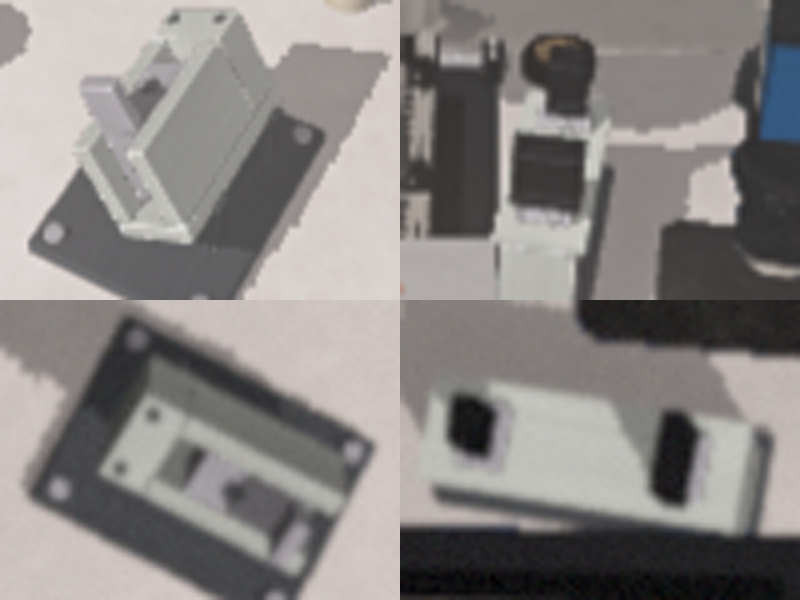

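```bash
cat > h.py <<'E'
import numpy as np, cv2
from scipy.spatial.transform import Rotation as R
from scipy.optimize import least_squares
def proj(s,P):
    q=(np.atleast_2d(P)-s["pose"][:3,3])@s["pose"][:3,:3]
    return np.c_[s["cx"]-s["fx"]*q[:,0]/q[:,2], s["cy"]+s["fy"]*q[:,1]/q[:,2]]
Y=lambda a:R.from_euler('z',a,degrees=True).as_matrix()
HEAD=Y(0)@R.from_euler('y',-30,degrees=True).as_matrix()
def head(p): # x,y,yaw -> T
    T=np.eye(4);T[:3,:3]=Y(p[2])@HEAD;T[:3,3]=[p[0],p[1],95];return T
def rack(p):
    T=np.eye(4);T[:3,:3]=Y(p[2]);T[:3,3]=[p[0],p[1],0];return T
ap=lambda T,P:np.atleast_2d(P)@T[:3,:3].T+T[:3,3]
def fit(mk,p0,obs): # obs: list of (snap, pt3, uv)
    f=lambda p:np.concatenate([(proj(s,ap(mk(p),a))[0]-b) for s,a,b in obs])
    return least_squares(f,p0,loss='soft_l1',x_scale=[10,10,1])
def box(x,y,z):
    c=np.array([[a,b,d] for a in x for b in y for d in z],float)
    return [(c[i],c[j]) for i in range(8) for j in range(i+1,8) if (c[i]!=c[j]).sum()==1]
def crop(s,im,x,y,w,h,segs,W=400,H=300,col=(0,0,255)):
    k=W/w; o=cv2.resize(im[y:y+h,x:x+w],(W,H),interpolation=cv2.INTER_CUBIC)
    for T,sg,col in segs:
        for a,b in sg:
            q=(proj(s,ap(T,[a,b]))-[x,y]+.5)*k-.5
            cv2.line(o,*[tuple(int(round(v*16)) for v in t) for t in q],col,1,cv2.LINE_AA,4)
    return o
HB=[((a,b,0),(c,d,0)) for a,b,c,d in [(-25.5,26,25.5,26),(-25.5,-92,-25.5,26),(25.5,-92,25.5,26),(-13.5,-92,-13.5,0),(13.5,-92,13.5,0),(-13.5,0,13.5,0),(-25.5,-92,-13.5,-92),(13.5,-92,25.5,-92)]]
HB=[(np.array(a),np.array(b)) for a,b in HB]
TAB=box((-13,13),(-80,-70),(0,33))
BASE=box((-40,80),(-115,45),(-95,-87))  # in jig axes (unleaned) below head origin
E
cat > f1.py <<'E'
from h import *
from bench import r, cams
S=cams.snapshot("side");T=cams.snapshot("top")
c=lambda ox,oy,k:(lambda u,v,px=0,py=0:np.array([ox+(u-px+.5)/k-.5,oy+(v-py+.5)/k-.5]))
tj=c(332,146,5);sj=c(225,262,4);tr=c(132,122,5);sr=c(260,122,5)
obs=[(T,(-25.5,26,0),tj(100,470,0,300)),(T,(25.5,26,0),tj(150,392,0,300)),(T,(25.5,-92,0),tj(343,512,0,300)),(T,(-25.5,-92,0),tj(290,574,0,300)),
(S,(25.5,26,0),sj(238,11)),(S,(-25.5,26,0),sj(170,12)),(S,(25.5,-92,0),sj(130,155)),(S,(-25.5,-92,0),sj(78,152))]
J=fit(head,[450,-280,-30],obs)
print("jig",J.x.round(1),J.fun.round(1))
ob=[(T,(23,62,122),tr(852-800+400,395,400,300))]
# handle tops: gauge at rack +55 (left, thin), -55 thick
ob=[(T,(14,62,122),tr(450,396,400,300)),(T,(-14,62,122),tr(450,446,400,300)),(T,(23,-48,122),tr(660,412,400,300)),(T,(-23,-48,122),tr(655,500,400,300)),
(S,(-23,-62,122),sr(515,155,400)),(S,(23,-62,122),sr(585,155,400)),(S,(-23,-62,72),sr(515,206,400)),(S,(23,-62,72),sr(583,210,400)),(S,(23,-48,122),sr(587,137,400))]
K=fit(rack,[520,170,-7],ob)
print("rack",K.x.round(1),K.fun.round(1))
np.save("poses.npy",[J.x,K.x])
Th=head(J.x);Tb=Th.copy();Tb[:3,:3]=Y(J.x[2]);Tr=rack(K.x)
sg=[(Th,HB,(0,0,255)),(Th,TAB,(0,255,0)),(Tb,BASE,(255,0,0)),(Tr,box((-35,35),(-93,93),(0,66)),(0,0,255)),(Tr,box((-14,14),(48,62),(72,122)),(0,255,0)),(Tr,box((-23,23),(-62,-48),(72,122)),(0,255,0))]
s,t=S["pixels"],T["pixels"]
cv2.imwrite("pics/z1.png",np.vstack([np.hstack([crop(S,s,225,262,100,75,sg),crop(S,s,260,122,80,60,sg)]),np.hstack([crop(T,t,332,146,80,60,sg),crop(T,t,132,122,80,60,sg)])]))
E
python3 f1.py
```

```text
jig [ 529.7 -319.2  -30.3] [ 0.   0.7  0.1  0.8  1.1 -0.7  0.9  2.   0.8  0.   1.1 -0.6  1.9 -0.5
 -2.2 -1.3]
rack [602.3 206.8  -9.1] [ 1.2  0.1 -0.6  0.6  1.1 -0.1 -0.8 -0.5 -0.1 -2.6  0.5 -1.1 -0.9  0.2
 -0.2  0.9  0.6  0.1]
```

View pics/z1.png

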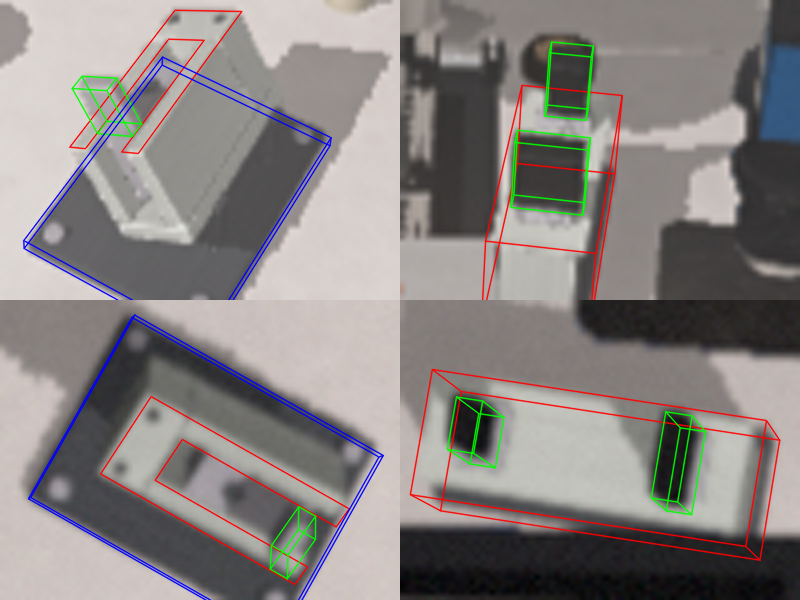

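Overlay matches well: rack and handles line up, and the thin gauge is in the +y slot (handle at about (225,145) in the top view). The jig is off by a pixel or two, so I'll refine it on image gradients. I'll also work out the first move.

```bash
cat >> h.py <<'E'
def gradmap(s):
    g=cv2.GaussianBlur(s["pixels"],(0,0),0.8).astype(float)
    m=sum(cv2.Sobel(g[...,i],cv2.CV_64F,1,0)**2+cv2.Sobel(g[...,i],cv2.CV_64F,0,1)**2 for i in range(3))
    return np.minimum(np.sqrt(m),150)
def score(s,G,T,segs):
    t=np.linspace(.05,.95,40)[:,None]
    q=np.concatenate([proj(s,ap(T,a+(b-a)*t)) for a,b in segs]).astype(np.float32)
    return cv2.remap(G.astype(np.float32),q[:,:1],q[:,1:],cv2.INTER_LINEAR).mean()
def delta(Rt,pt):
    from bench import r, cams
    s=r.sense(); R0=R.from_euler('xyz',s["tcp_rot"],degrees=True).as_matrix()
    print("delta",R.from_matrix(R0.T@Rt).as_rotvec(degrees=True).round(1),(R0.T@(np.array(pt)-s["tool_pos"])).round(1),"t",s["time"])
E
cat > f2.py <<'E'
from h import *
from bench import r, cams
from scipy.optimize import minimize
S=cams.snapshot("side");T=cams.snapshot("top");J,K=np.load("poses.npy")
GS,GT=gradmap(S),gradmap(T)
bt=lambda th:[(np.array([a,b,-95+th]),np.array([c,d,-95+th])) for a,b,c,d in [(-40,-115,-40,45),(80,-115,80,45),(-40,45,80,45)]]
tabtop=[e for e in TAB if e[0][2]==e[1][2]==33]
def f(p,which):
    h=head(p[:3]);b=h.copy();b[:3,:3]=Y(p[2]);v=0
    if 'S' in which:v-=score(S,GS,h,HB[:3]+tabtop)+score(S,GS,b,bt(p[3])[:2])
    if 'T' in which:v-=score(T,GT,h,HB[:5]+tabtop)+score(T,GT,b,bt(p[3]))
    return v
for w in("ST","S","T"):
    best=min((minimize(f,[J[0]+a,J[1]+b,J[2]+c,8],(w,),method='Nelder-Mead',options=dict(initial_simplex=np.array([J[0]+a,J[1]+b,J[2]+c,8])+np.vstack([np.zeros(4),np.diag([3,3,1.5,3])]))) for a in(-4,0,4) for b in(0,4,8) for c in(-1,1)),key=lambda m:m.fun)
    print(w,best.x.round(1),round(best.fun,1))
    if w=="ST":np.save("jig.npy",best.x)
g=ap(rack(K),[0,55,0])[0];print("gauge",g)
delta(Y(K[2]+180)@np.diag([1,-1,-1.]),[g[0],g[1],200])
E
python3 f2.py
```

```text
ST [ 531.9 -315.6  -29.    11.4] -564.7
S [ 531.2 -315.7  -28.9    7.9] -271.7
T [ 531.3 -317.9  -28.8    4.4] -295.3
gauge [611.00909513 261.06781886   0.        ]
delta [-0.  -0.  -8.5] [-503.7 -166.4   31. ] t 0.3
```

Units first: shifts go in shares of 1000 mm and turns go in shares of 60 degrees. So -470 mm / 1000 = -0.47, -420 mm / 1000 = -0.42, -8 degrees / 60 = -0.1333.

```bash
python3 steer.py '[[[0,0,-0.0167],[-0.06,-0.02,0.004],85],[[0,0,-0.0333],[-0.12,-0.04,0.008],85],[[0,0,-0.05],[-0.18,-0.06,0.012],85],[[0,0,-0.0667],[-0.24,-0.08,0.016],85],[[0,0,-0.0833],[-0.3,-0.1,0.02],85],[[0,0,-0.1],[-0.36,-0.12,0.024],85],[[0,0,-0.1167],[-0.42,-0.14,0.028],85],[[0,0,-0.1333],[-0.47,-0.155,0.031],85]]' 40 && python3 steer.py '[[[0,0,-0.0083],[-0.034,-0.011,0],85],[[0,0,-0.0083],[-0.034,-0.011,0],85],[[0,0,-0.0083],[-0.034,-0.011,0],85]]'
python3 - <<'E'
from h import *
delta(Y(-9.1+180)@np.diag([1,-1,-1.]),[611,261,82])
E
```

```text
time: 1.3
tool_pos: [584.0, 280.7, 200.2]
tcp_rot: [180.0, 0.0, 170.4]
ft_force: [0.3, 1.3, -0.0]
finger_gap: 84.8
grip_force: 0.0
time: 1.68
tool_pos: [613.7, 266.0, 200.0]
tcp_rot: [180.0, -0.0, 170.9]
ft_force: [-0.8, -0.5, 0.5]
finger_gap: 84.7
grip_force: 0.0
delta [ 0. -0.  0.] [  1.8  -5.4 118. ] t 1.675
```

Scaled: 118 mm / 1000 = 0.118, 80 mm / 1000 = 0.08.

```bash
python3 steer.py '[[[0,0,0],[0.0018,-0.0054,0],85],[[0,0,0],[0.0018,-0.0054,0.04],85],[[0,0,0],[0.0018,-0.0054,0.08],85],[[0,0,0],[0.0018,-0.0054,0.118],85],[[0,0,0],[0.0018,-0.0054,0.118],85],[[0,0,0],[0.0018,-0.0054,0.118],40],[[0,0,0],[0.0018,-0.0054,0.118],40],[[0,0,0],[0.0018,-0.0054,0.118],40]]' && python3 steer.py '[[[0,0,0],[0,0,0],10],[[0,0,0],[0,0,0],10],[[0,0,0],[0,0,0],10],[[0,0,0],[0,0,0],10],[[0,0,0],[0,0,0],10],[[0,0,0],[0,0,0],10]]' 50
python3 - <<'E'
from h import *
from bench import r, cams
im=np.hstack([cv2.resize(cams.snapshot(n)["pixels"][y:y+75,x:x+100],(400,300),interpolation=2) for n,x,y in(("side",245,105),("top",122,115))])
cv2.imwrite("pics/g1.png",im)
E
```

```text
time: 2.68
tool_pos: [612.6, 261.2, 84.4]
tcp_rot: [179.9, 0.2, 170.9]
ft_force: [-0.5, -0.1, -0.1]
finger_gap: 40.2
grip_force: 0.0
time: 3.42
tool_pos: [611.9, 260.9, 82.9]
tcp_rot: [180.0, 0.0, 170.9]
ft_force: [-0.6, -0.2, 6.2]
finger_gap: 13.2
grip_force: 49.5
```

View pics/g1.png

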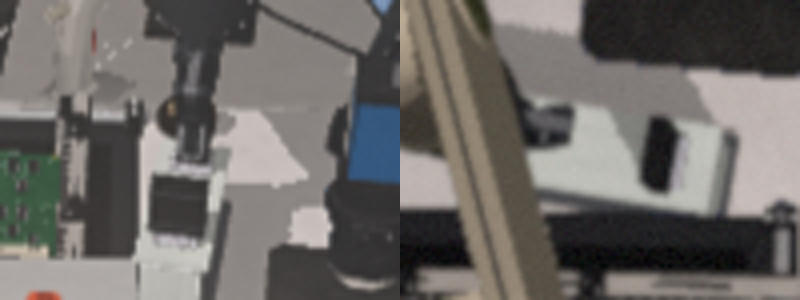

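Grasped: opening 13 mm at 50 N, thick gauge untouched. I'll lift, then compute the pre-insertion pose.

Scaled: -150 mm / 1000 = -0.15, -110 mm / 1000 = -0.11.

```bash
python3 steer.py '[[[0,0,0],[0,0,-0.02],10],[[0,0,0],[0,0,-0.06],10],[[0,0,0],[0,0,-0.11],10],[[0,0,0],[0,0,-0.15],10],[[0,0,0],[0,0,-0.15],10]]' 60
cat > pre.py <<'E'
import sys
from h import *
H=head([531.5,-316.5,-29]); p=[float(a) for a in sys.argv[1:4]]
t=ap(H,p)[0]; print(t.round(1)); delta(H[:3,:3]@np.diag([-1,1,-1.]),t)
E
python3 pre.py 0 -10 120
```

```text
time: 4.15
tool_pos: [613.7, 261.5, 238.8]
tcp_rot: [179.8, 0.5, 170.9]
ft_force: [0.2, 0.0, -2.0]
finger_gap: 13.7
grip_force: 59.0
[ 474.2 -296.2  198.9]
delta [  5.5 -29.3  19.4] [  50.1 -572.8   37.1] t 4.15
```

Scaled: -470 mm / 1000 = -0.47, -410 mm / 1000 = -0.41, -26 degrees / 60 = -0.4333.

```bash
python3 steer.py '[[[0,0,0],[0.005,-0.05,0],10],[[0,0,0],[0.01,-0.11,0],10],[[0,0,0],[0.015,-0.17,0],10],[[0.0167,-0.0667,0.05],[0.02,-0.23,0],10],[[0.0333,-0.15,0.1],[0.025,-0.29,0.005],10],[[0.05,-0.25,0.1667],[0.032,-0.35,0.01],10],[[0.0667,-0.3333,0.2333],[0.038,-0.41,0.015],10],[[0.0833,-0.4333,0.2833],[0.044,-0.47,0.022],10]]' && python3 pre.py 0 -10 120
```

```text
time: 5.15
tool_pos: [492.9, -197.9, 209.8]
tcp_rot: [-178.9, 26.5, 153.8]
ft_force: [0.7, -0.8, -1.7]
finger_gap: 13.4
grip_force: 59.1
[ 474.2 -296.2  198.9]
delta [ 0.2 -3.5  2.5] [-19.  -96.   23.6] t 5.15
```

Scaled: -90 mm / 1000 = -0.09, -85 mm / 1000 = -0.085, -3.5 degrees / 60 = -0.0583.

```bash
python3 steer.py '[[[0,-0.025,0.0167],[-0.008,-0.04,0.01],10],[[0,-0.0583,0.0417],[-0.019,-0.085,0.022],10],[[0,-0.0583,0.0417],[-0.019,-0.09,0.022],10],[[0,-0.0583,0.0417],[-0.019,-0.09,0.022],10]]' && python3 pre.py 0 -10 100
```

```text
time: 5.65
tool_pos: [476.7, -288.9, 199.7]
tcp_rot: [179.7, 29.8, 151.0]
ft_force: [0.8, -0.2, -0.9]
finger_gap: 13.3
grip_force: 59.3
[ 482.9 -301.   181.6]
delta [ 0.2 -0.2 -0. ] [-0.9 -7.6 21.3] t 5.65
```

Scaled: 21 mm / 1000 = 0.021, 10 mm / 1000 = 0.01.

```bash
python3 steer.py '[[[0,0,0],[-0.0009,-0.0076,0.01],10],[[0,0,0],[-0.0009,-0.0076,0.021],10],[[0,0,0],[-0.0009,-0.0076,0.021],10],[[0,0,0],[-0.0009,-0.0076,0.021],10]]' && python3 pre.py 0 -10 100
cat > look.py <<'E'
import sys
from h import *
from bench import r, cams
H=head([531.5,-316.5,-29]); st=r.sense()
G=np.eye(4);G[:3,:3]=R.from_euler('xyz',st["tcp_rot"],degrees=True).as_matrix()
G[:3,3]=st["tool_pos"]
# gauge in tool axes: tip 67 mm ahead of TCP
g=box((-12,12),(-3,3),(17,67))+box((-18,18),(-13,13),(11,17))
tab=[(a+[0,float(sys.argv[2]),0],b+[0,float(sys.argv[2]),0]) for a,b in TAB]
out=[]
for n,x,y,w,h in(("side",225,250,100,100),("top",332,146,80,80)):
    s=cams.snapshot(n);im=s["pixels"]
    out.append(np.vstack([crop(s,im,x,y,w,h*3//4,[],400,300),crop(s,im,x,y,w,h*3//4,[(H,HB,(0,0,255)),(H,tab,(255,0,0)),(G,g,(0,255,0))],400,300)]))
    np.save(f"{n}.npy",im)
cv2.imwrite(sys.argv[1],np.hstack(out))
E
python3 look.py pics/p1.png 0
```

```text
time: 6.15
tool_pos: [483.8, -300.6, 182.4]
tcp_rot: [179.8, 29.8, 151.1]
ft_force: [-0.5, -0.8, -0.7]
finger_gap: 13.6
grip_force: 59.4
[ 482.9 -301.   181.6]
delta [ 0.3 -0.2  0.1] [ 0.9 -0.8  0.4] t 6.15
```

View pics/p1.png

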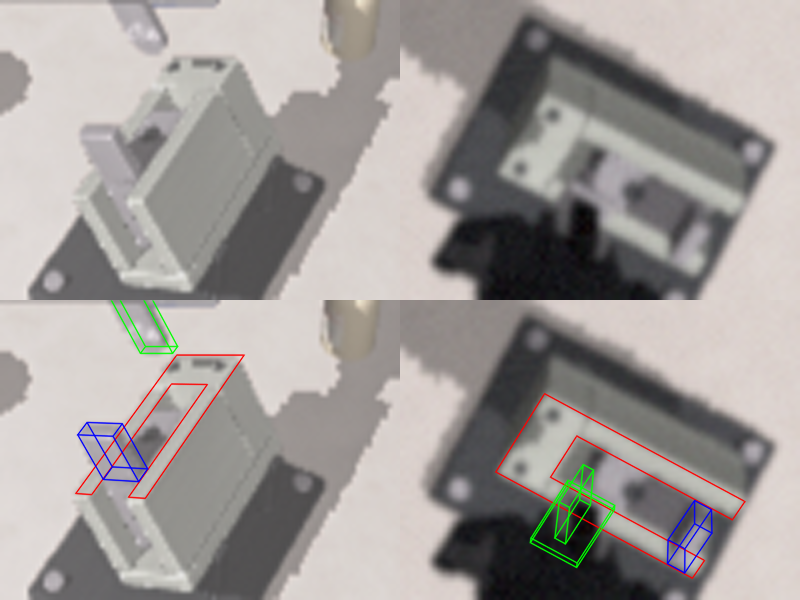

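Side view: the blade tip is at about (261,262), some 1–2 px left of my prediction, and the jig is shifted a similar amount. I'll measure both offsets in the images.

```bash
cat > f3.py <<'E'
from h import *
from bench import r, cams
st=r.sense();G=np.eye(4);G[:3,:3]=R.from_euler('xyz',st["tcp_rot"],degrees=True).as_matrix();G[:3,3]=st["tool_pos"]
H=head([531.5,-316.5,-29])
tabtop=[e for e in TAB if e[0][2]==e[1][2]==33]
def best(s,M,T,segs,ax,rng):
    # per-camera shift in given local axes ax (two columns)
    b=max(((score(s,M,np.block([[T[:3,:3],(T[:3,3]+T[:3,:3]@(ax@[a,c]))[:,None]],[np.zeros((1,3)),1]]),segs),a,c) for a in rng for c in rng))
    return np.round(b,1)
rng=np.arange(-6,6.1,.5)
XY=np.eye(3)[:,[0,1]];XZ=np.eye(3)[:,[0,2]]
arc=[np.array([12*np.cos(a),0,55+12*np.sin(a)]) for a in np.linspace(0,np.pi,13)]
for n in("side","top"):
    s=cams.snapshot(n);M=gradmap(s)
    print(n,"head x,y",best(s,M,H,HB[:3]+tabtop,XY,rng),"mouth only",best(s,M,H,HB[:3],XY,rng))
    side=[(np.array([x,y,z0]),np.array([x,y,55.])) for x in(-12,12) for y in(0,) for z0 in(42,)]
    for nm,sg in(("sides+arc",side+list(zip(arc[:-1],arc[1:]))),("arc",list(zip(arc[:-1],arc[1:])))):
        print(n,nm,"gauge toolx,z",best(s,M,G,sg,XZ,rng))
E
python3 f3.py
```

```text
side head x,y [135.5  -1.    1. ] mouth only [136.9  -1.   -2.5]
side sides+arc gauge toolx,z [138.1   6.    4. ]
side arc gauge toolx,z [141.   5.   4.]
top head x,y [148.4   0.   -1.5] mouth only [149.4   2.5   0. ]
top sides+arc gauge toolx,z [137.6  -6.   -6. ]
top arc gauge toolx,z [137.2  -0.5  -6. ]
```

Run:
```python
from h import *
from bench import r, cams
st=r.sense();G=np.eye(4);G[:3,:3]=R.from_euler('xyz',st["tcp_rot"],degrees=True).as_matrix();G[:3,3]=st["tool_pos"]
H=head([531.5,-316.5,-29]);o=[]
arc=[np.array([12*np.cos(a),0,55+12*np.sin(a)]) for a in np.linspace(0,np.pi,13)]
g=list(zip(arc[:-1],arc[1:]))+[(np.array([x,0,17]),np.array([x,0,55])) for x in(-12.,12)]
for n,x,y in(("side",243,240),("top",430-80,163)):
    s=cams.snapshot(n); o.append(np.vstack([crop(s,s["pixels"],x,y,50,37,[],400,300),crop(s,s["pixels"],x,y,50,37,[(H,HB,(0,0,255)),(G,g,(0,255,0))],400,300)]))
    print(n,((proj(s,ap(G,[[-12,0,55],[12,0,55],[0,0,67]]))-[x,y]+.5)*8).round(0).tolist(), ((proj(s,ap(G,[[1,0,67],[0,0,68]]))-proj(s,ap(G,[0,0,67])))*8).round(1).tolist(),((proj(s,ap(H,[[1,0,0],[0,1,0]]))-proj(s,ap(H,[0,0,0])))*8).round(1).tolist())
cv2.imwrite("pics/p2.png",np.hstack(o))
```

```text
side [[189.0, 147.0], [125.0, 147.0], [174.0, 179.0]] [[-2.7, 0.0], [1.5, 2.7]] [[2.7, 0.0], [1.6, -2.3]]
top [[159.0, 144.0], [120.0, 205.0], [141.0, 161.0]] [[-1.6, 2.5], [0.1, -1.1]] [[1.6, -2.4], [-2.7, -1.4]]
```

View pics/p2.png

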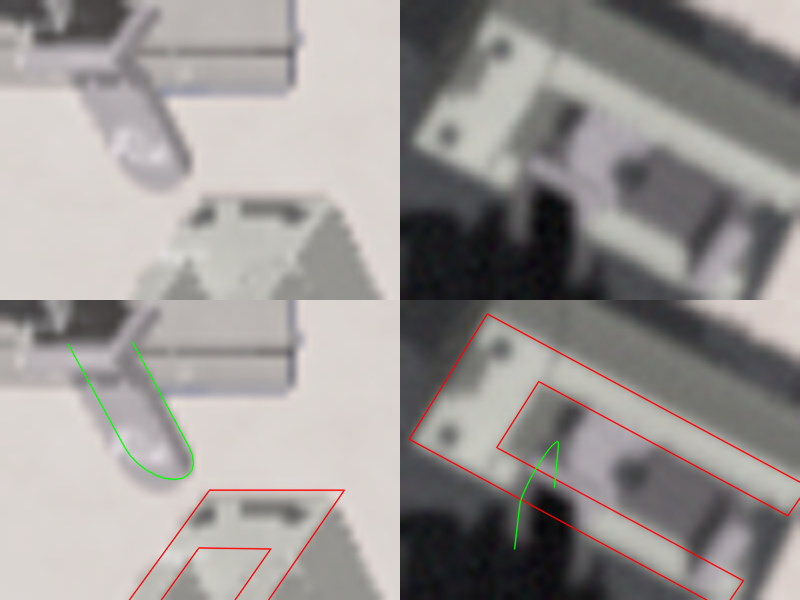

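Measured in the side view: the tip is shifted about (-1.2,+0.3) px and the jig about (-1.5,+1) px. Their relative error across the gap is under 1 mm, so I'll go in gently with force checks.

```bash
cat > fs.py <<'E'
import sys
from h import *
from bench import r, cams
s=r.sense();H=head([531.5,-316.5,-29])
print("head pos",((s["tool_pos"]-H[:3,3])@H[:3,:3]).round(1),"F head",(s["ft_force"]@H[:3,:3]).round(1),"M",(s["wrist_torque"]@H[:3,:3]).round(2),"rot",R.from_matrix((H[:3,:3]@np.diag([-1,1,-1.])).T@R.from_euler('xyz',s["tcp_rot"],degrees=True).as_matrix()).as_rotvec(degrees=True).round(2),s["finger_gap"],s["time"])
E
python3 fs.py; python3 steer.py '[[[0,0,0],[0,0,0.014],10],[[0,0,0],[0,0,0.028],10],[[0,0,0],[0,0,0.034],10],[[0,0,0],[0,0,0.039],10],[[0,0,0],[0,0,0.039],10]]' >/dev/null; python3 fs.py; python3 steer.py '[[[0,0,0],[0,0,0.003],10],[[0,0,0],[0,0,0.006],10],[[0,0,0],[0,0,0.006],10]]'>/dev/null; python3 fs.py
```

```text
head pos [  1.5  -9.7 101. ] F head [-0.4 -0.8 -0.9] M [-0.03  0.34 -0.02] rot [-0.24  0.09 -0.07] 13.560451946633846 6.45
head pos [ 0.7 -9.5 61.2] F head [-1.1  0.1 -1.6] M [-0.07  0.33 -0.06] rot [-0.26  0.18 -0.06] 13.30089492584173 7.075
head pos [ 0.2 -9.4 55.3] F head [-3.7 -0.9 -2.7] M [-0.02  0.91 -0.  ] rot [-0.26  0.2  -0.06] 13.076260758194339 7.45
```

Scaled: 1.2 mm / 1000 = 0.0012.

```bash
python3 steer.py '[[[0,0,0],[0.0012,0,0],10],[[0,0,0],[0.0012,0,0],10],[[0,0,0],[0.0012,0,0],10]]'>/dev/null; python3 fs.py; python3 steer.py '[[[0,0,0],[0,0,0.004],10],[[0,0,0],[0,0,0.008],10],[[0,0,0],[0,0,0.008],10]]'>/dev/null; python3 fs.py
```

```text
head pos [ 0.1 -9.5 55.8] F head [-1.9  0.3 -1.4] M [0.08 0.62 0.03] rot [-0.25  0.1  -0.06] 13.252685929688244 7.825
head pos [-0.1 -9.5 47.4] F head [-1.1 -0.  -1.3] M [0.04 0.57 0.03] rot [-0.25  0.12 -0.06] 13.199718552773259 8.2
```

Scaled: 12 mm / 1000 = 0.012, 7 mm / 1000 = 0.007.

```bash
python3 steer.py '[[[0,0,0],[0.0007,0,0.002],10],[[0,0,0],[0.0007,0,0.007],10],[[0,0,0],[0.0007,0,0.012],10],[[0,0,0],[0.0007,0,0.012],10]]'>/dev/null; python3 fs.py; python3 steer.py '[[[0,0,0],[0,0,0.005],10],[[0,0,0],[0,0,0.01],10],[[0,0,0],[0,0,0.01],10]]'>/dev/null; python3 fs.py
```

```text
head pos [-1.3 -9.4 35.2] F head [-1.5  0.  -1.2] M [ 0.02  0.35 -0.01] rot [-0.26  0.18 -0.05] 13.215205324500381 8.7
head pos [-1.5 -9.3 25.2] F head [-1.   0.7 -1.2] M [ 0.02  0.39 -0.04] rot [-0.26  0.18 -0.06] 13.47977552667542 9.075
```

Free in the gap. 8 mm left before the collar contacts (expected at about 17).

Scaled: 6 mm / 1000 = 0.006, 3 mm / 1000 = 0.003.

```bash
python3 steer.py '[[[0,0,0],[0,0,0.003],10],[[0,0,0],[0,0,0.006],10],[[0,0,0],[0,0,0.006],10]]'>/dev/null; python3 fs.py; python3 steer.py '[[[0,0,0],[0,0,0.001],10],[[0,0,0],[0,0,0.002],10],[[0,0,0],[0,0,0.002],10]]'>/dev/null; python3 fs.py;  python3 steer.py '[[[0,0,0],[0,0,0.001],10],[[0,0,0],[0,0,0.0015],10],[[0,0,0],[0,0,0.0015],10]]'>/dev/null; python3 fs.py
```

```text
head pos [-1.2 -9.3 19.4] F head [-1.4  0.6 -0.7] M [ 0.02  0.33 -0.01] rot [-0.26  0.15 -0.06] 13.33413644748325 9.45
head pos [-0.9 -9.3 17.7] F head [-1.2 -0.5 -0.8] M [-0.08  0.36  0.04] rot [-0.25  0.13 -0.06] 13.363581051810096 9.825
head pos [-0.7 -9.4 17.1] F head [-9.  -0.2 22.9] M [0.08 1.56 0.06] rot [-0.25  0.16 -0.09] 13.235198917289205 10.2
```

Collar contact at 23 N, exactly at the expected depth. Release.

Scaled: -0.5 mm / 1000 = -0.0005.

```bash
python3 steer.py '[[[0,0,0],[0,0,-0.0005],10],[[0,0,0],[0,0,-0.0005],10],[[0,0,0],[0,0,-0.0005],20],[[0,0,0],[0,0,-0.0005],40],[[0,0,0],[0,0,-0.0005],40],[[0,0,0],[0,0,-0.0005],40],[[0,0,0],[0,0,-0.0005],40]]' ; python3 fs.py; python3 steer.py '[[[0,0,0],[0,0,-0.02],40],[[0,0,0],[0,0,-0.045],40],[[0,0,0],[0,0,-0.075],40],[[0,0,0],[0,0,-0.075],40]]'>/dev/null; python3 fs.py; python3 look.py pics/p3.png 0
```

```text
time: 11.08
tool_pos: [519.0, -320.3, 109.0]
tcp_rot: [179.8, 29.9, 151.1]
ft_force: [0.1, 0.6, -0.3]
finger_gap: 39.8
grip_force: 0.0
head pos [-0.9 -9.4 16.7] F head [-0.3  0.5 -0.1] M [-0.06  0.21 -0.02] rot [-0.25  0.12 -0.06] 39.77086120509074 11.075
head pos [  1.8 -10.   93.8] F head [ 0.9 -0.5  0. ] M [0.01 0.29 0.  ] rot [-0.19 -0.15 -0.08] 40.28339483042133 11.575
```

View pics/p3.png

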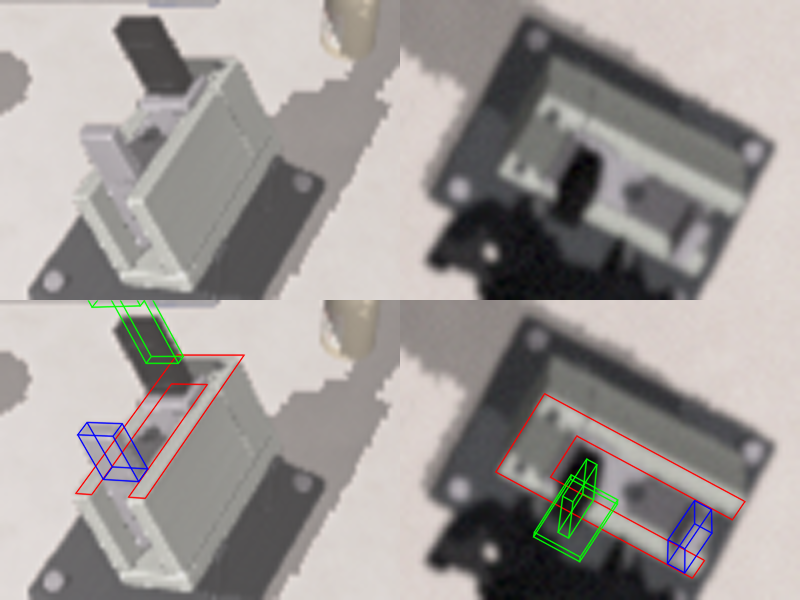

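The gauge stands seated in the gap: handle at about (263,263) side, (368,181) top, with the jaw still open. Next I shut the fingers and go behind the tab.

Scaled: -105 mm / 1000 = -0.105, -90 mm / 1000 = -0.09.

```bash
python3 steer.py '[[[0,0,0],[0.001,-0.04,0],0],[[0,0,0],[0.002,-0.09,0],0],[[0,0,0],[0.002,-0.105,0],0],[[0,0,0],[0.002,-0.105,0],0],[[0,0,0],[0.002,-0.105,0.03],0],[[0,0,0],[0.002,-0.105,0.06],0],[[0,0,0],[0.002,-0.105,0.078],0],[[0,0,0],[0.002,-0.105,0.078],0]]'>/dev/null; python3 fs.py;  python3 steer.py '[[[0,0,0],[0,0.004,0],0],[[0,0,0],[0,0.008,0],0],[[0,0,0],[0,0.012,0],0],[[0,0,0],[0,0.012,0],0]]'>/dev/null; python3 fs.py
```

```text
head pos [  -5.4 -112.3   11.2] F head [0.1 0.4 0.1] M [-0.02  0.2  -0.  ] rot [-0.4   0.38 -0.08] 0.24771492014800164 12.675
head pos [  -2.4 -102.    13.7] F head [-0.3  0.4 -0.5] M [-0.    0.22  0.03] rot [-0.25  0.08 -0.09] -0.32815767360939935 13.175
```

Contact with the tab expected at about y=-94.5, jaw closed at about -80.5. I'll push slowly and watch the force.

Scaled: 12 mm / 1000 = 0.012, 9 mm / 1000 = 0.009.

```bash
python3 steer.py '[[[0,0,0],[0,0.003,0],0],[[0,0,0],[0,0.006,0],0],[[0,0,0],[0,0.009,0],0],[[0,0,0],[0,0.012,0],0],[[0,0,0],[0,0.012,0],0]]'>/dev/null; python3 fs.py;  python3 steer.py '[[[0,0,0],[0,0.002,0],0],[[0,0,0],[0,0.004,0],0],[[0,0,0],[0,0.005,0],0],[[0,0,0],[0,0.005,0],0]]'>/dev/null; python3 fs.py
```

```text
head pos [ -2.8 -90.2  13.3] F head [-0.2 -0.4 -0.1] M [-0.11  0.31  0.02] rot [-0.25  0.13 -0.07] -0.053126063778093854 13.8
head pos [ -2.9 -85.2  13.3] F head [-1.3 -2.2 -0.1] M [-0.3   0.43  0.02] rot [-0.26  0.13 -0.07] -0.05186326915538856 14.3
```

Scaled: 3 mm / 1000 = 0.003, 2 mm / 1000 = 0.002.

```bash
for i in 1 2 3; do python3 steer.py '[[[0,0,0],[0,0.001,0],0],[[0,0,0],[0,0.002,0],0],[[0,0,0],[0,0.003,0],0],[[0,0,0],[0,0.003,0],0]]'>/dev/null; python3 fs.py; done
```

```text
head pos [ -2.9 -82.2  13.4] F head [-1.7 -2.7  1.4] M [-0.42  0.48  0.08] rot [-0.26  0.13 -0.06] 0.1545090857197213 14.8
head pos [ -2.9 -80.1  13.4] F head [-3.3 -7.6  0.6] M [-1.23  0.72  0.05] rot [-0.18  0.12 -0.07] -0.16940132836374464 15.3
head pos [ -2.8 -79.8  13.5] F head [ -5.2 -21.1  -0.9] M [-3.46  1.02  0.08] rot [ 0.05  0.09 -0.07] 0.005226602060754421 15.8
```

Force climbed to 21 N at y=-80, so it's at a stop. I'll check it in the picture (blue: tab drawn at 14 mm travel).

```bash
python3 look.py pics/p4.png 14
```

```text
(no output)
```

View pics/p4.png

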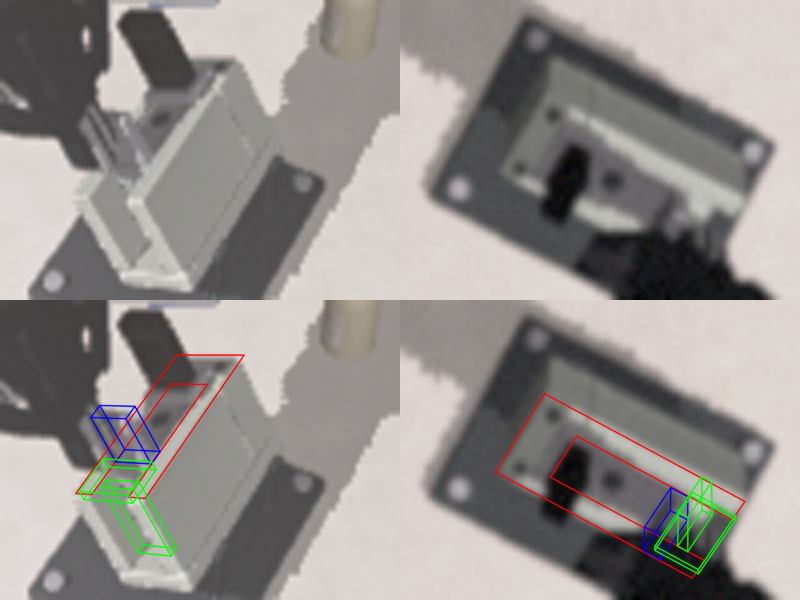

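The handle has shifted about 6 mm toward the fixed jaw with no visible tilt, so the gap is closed on the blade. I'll back off and check.

Units first: shifts go in shares of 1000 mm and turns go in shares of 60 degrees. So -160 mm / 1000 = -0.16, -130 mm / 1000 = -0.13.

```bash
python3 steer.py '[[[0,0,0],[0,-0.005,0],0],[[0,0,0],[0,-0.02,0],0],[[0,0,0],[0,-0.04,0],0],[[0,0,0],[0,-0.04,-0.03],0],[[0,0,0],[0,-0.04,-0.08],0],[[0,0,0],[0,-0.06,-0.13],0],[[0,0,0],[0,-0.08,-0.16],0],[[0,0,0],[0,-0.08,-0.16],0]]'>/dev/null; python3 fs.py; sed -i 's/^G\[:3,3\]=.*/G=H@np.diag([-1,1,-1,1.]);G[:3,3]=ap(H,[-.8,-3,17])[0];/; s/+box((-18/+box((-14,14),(-7,7),(-39,11))+box((-18/' look.py; python3 look.py pics/p5.png 14
```

```text
head pos [   0.5 -158.6  176. ] F head [-0.3  0.3  0.2] M [0.01 0.22 0.  ] rot [-0.06 -0.2  -0.06] 0.08636214065416997 16.9
```

View pics/p5.png

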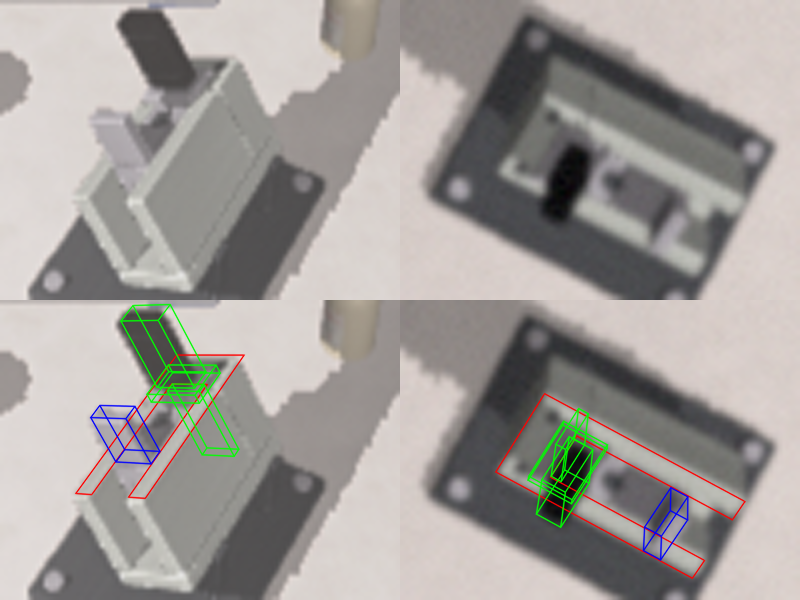

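The gauge stands home, its outline and the tab both agree with the closed model up to the constant camera offset, and the arm is clear. Handing in.

```bash
python3 -c "
from bench import r, cams
print(r.hand_in())"
```

```text
the job is handed in; nothing more can be done
None
```

I put the thin gauge in the leaning jig with its collar on the mouth and released it, then pushed the jaw closed on the blade and backed the arm clear; I handed the job in at about 17 s and got no verdict back, so the result rests on the camera and force checks.

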